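Stack the inlay-strip gauge

TASK

Set up the inlay-strip gauge: thread the beech spacer onto its steel stud first, then the flat steel washer, then the brass bushing with its flange underneath, pushing each one past the stud's springs and fully home so that they lie flat on one another. The stud has been clamped somewhere along its slot, so feel for it; never push against the gauge with more than 25 newtons while a piece is on its way home, and leave the other tools where they lie.

Things in the scene. Friction and masses are not known exactly. Their poses are not given: they have to be found in the camera images.
- gauge: The gauge: fixed beech block 130 (x) x 80 (y) x 16 mm high, slot along x. Origin at the centre of its underside. From its top a steel stud, 12 mm in diameter, rises 68 mm (its flat top only has its edge broken by 1 mm). Push on block, stud and springs with no more than 25 N while a piece is on its way home.
- slot_mid (a point): Middle of the gauge's dark slot, on the block's top face; x along the slot, z up. The stud stands upright on the slot's centre line (y = 0 here), but is firmly clamped anywhere from 14 mm before to 14 mm beyond this point along x: its place is not measured and must be felt or seen.
- spring_level (a point): Point 52 mm above slot_mid: the height at which a bowed leaf spring on the stud's +y and on its -y side is widest, 3 mm proud of the stud (in line with it at about 47 and 62 mm; 3 mm wide). A ring just dropped on rests on the springs; pressing it past takes about 5 to 12 N, and until its upper rim is below the widest point it drags and must be pushed.
- spacer_mid (a point): Centre (half-way up) of the beech spacer: a plain pale wooden tube, 48 mm outer diameter, 24 mm high, bore 15 mm, about 30 g, loose and upright on the shelf; z along its bore, up. Home: its underside on the block's top face.
- washer_mid (a point): Centre of the flat steel washer: 56 mm outer diameter, 6 mm thick, bore 15 mm, about 105 g, lying loose on the shelf; z along its bore, up. Home: flat on the spacer, its centre 27 mm above the block's top face.
- bushing_mid (a point): Centre (half-way up) of the flanged brass bushing: 16 mm high in all, a flange 36 mm in diameter and 4 mm thick at the bottom, above it a sleeve 26 mm in diameter and 12 mm high, bore 15 mm, about 65 g, loose on the shelf, flange down; z along its bore, up. Home: flange flat on the washer, its centre 38 mm above the block's top face and its upper rim just below the springs.
- roller: Bystander: chrome hand roller with a black rubber drum (32 mm diameter, 70 mm long, along its y), handle along its +x, about 160 mm long, 35 mm high. Origin under the drum's middle. Leave it.
- mallet: Bystander: turned beech mallet standing on its head, 80 mm in diameter, 190 mm high, handle up. Origin at the centre of its underside. Leave it.
- jar: Bystander: glass jar of pale boxwood strips, 76 mm in diameter, 90 mm high, the strips up to about 180 mm. Origin at the centre of its underside. Leave it.
- rule: Bystander: short brass rule lying flat, 150 (y) x 25 (x) x 4 mm. Origin at the centre of its underside. Leave it.
Mind the look-alikes: they are no part of the job. Several things look just like the part that bears spacer_mid: the one meant starts nearest to the robot's base. Of the things that look like the part that bears bushing_mid, take the one that is nearest to the robot's base at the start.

How it is judged (in metres and radians):
On the way, in this order (a step that is already met when the one before it is completed fails the run):
1. the spacer is threaded on the stud and home on the block (horizontal distance between spacer_mid and slot_mid below 0.0158 m and z of spacer_mid in the frame of slot_mid between 0.01 and 0.014 m and angle between spacer_mid's own z axis and vertical below 0.07 rad), for 0.2 s.
2. the washer is threaded on and flat on the spacer (all of step 1 and horizontal distance between washer_mid and slot_mid below 0.0158 m and horizontal distance between washer_mid and spacer_mid below 0.005 m and z of washer_mid in the frame of slot_mid between 0.025 and 0.029 m and angle between washer_mid's own z axis and vertical below 0.07 rad), for 0.2 s.
3. the bushing is threaded on and home on the washer (all of step 2 and horizontal distance between bushing_mid and slot_mid below 0.0158 m and horizontal distance between bushing_mid and spacer_mid below 0.005 m and z of bushing_mid in the frame of slot_mid between 0.036 and 0.04 m and angle between bushing_mid's own z axis and vertical below 0.07 rad), for 0.2 s.
At the end, for the whole second after the job is handed in: Spacer, washer and bushing are threaded on the stud, from below in this order: centres within 2 mm of 12, 27 and 38 mm above the block, within 15.8 mm of the slot's middle seen from above, washer and bushing within 5 mm of the spacer's axis, all within 0.07 rad of level (all of step 3); the robot touches nothing.
It fails at once if the gauge is loaded with more than 25 N while a piece is lifted and not yet home (contact force between anything else and gauge above 25 N and (z of spacer_mid in the frame of slot_mid above 0.014 m or z of washer_mid in the frame of slot_mid above 0.029 m or z of bushing_mid in the frame of slot_mid above 0.04 m)).
It fails at once if a bystander is moved by more than 20 mm (distance of any of roller, mallet, jar, rule from where it was at the start of the episode above 0.02 m).
It also fails if it takes over 72 s, if anything falls off the work surface, if the arm or the gripper's body presses on something with over 40 N, if the wrist force passes 120 N, or if a joint passes its speed limit or range.

ROBOT

A 6-joint arm with a two-finger parallel gripper is mounted at the origin on the work surface. World frame = base frame: x ahead of the robot, y to its left, z up, the work surface at z = 0. Lengths are in m, angles in degrees, forces in N, time in s.
With the tool pointing down it reaches from about 0.375 to 0.9 m from the base axis. Payload 3.1 kg.
Tool frame: the origin (TCP) lies where the fingers leave the gripper's body, on its centre line; the fingertips stand 70 mm ahead of it and the grasp point (between the pads) lies 51 mm ahead of it; z points along the fingers, y is the line along which they close (so a half turn about z gives the same grasp; the last joint's range is limited). The gripper opens to 87 mm and grips with 3 to 60 N. Pads are 19 mm wide; open, the fingers measure 117 mm over their backs; the gripper's body (75 mm by 190 mm) begins 51 mm behind the grasp point.
Start: joints at [-85.743, 30.224, 82.088, -0, 67.689, -10.227], TCP at [0.156, -0.605, 0.292] pointing down, gripper open.
Joint ranges: [-176.69, 176.69], [-43.24, 126.21], [12.49, 139.97], [-82, 262], [0, 151.66], [-163.58, 163.58]. Speed limits (degrees/s): [159.86, 159.86, 180, 180, 180, 180].

INTERFACE

Orientations are given as a 3x3 rotation matrix whose columns are the frame's x, y, z axes.
In Python, from rig import readout, capture, calibration, bot, look_for gives the robot as it stands. The module is installed in compiled form; this text tells all that it offers.
- The arm moves only by the shell command python3 -m pendant 'ROWS'. ROWS is JSON, a list of rows, each a list of 7 numbers: the shift along the tool's x, y, z normalised to -1 to 1, where 1 is 200 mm, then the turn, a rotation vector about the tool's x, y, z normalised to -1 to 1, where 1 is 180 degrees, then the closure, from -1 (fully open) to 1 (shut). In form: [[dx, dy, dz, ax, ay, az, grip], ...]. A call has 1 to 8 rows; each row is the pose to reach, as a shift and turn from the pose commanded when the call began, along the tool's axes at that moment, turning the shorter way round; what a row does not reach only later rows make up. A row lasts 1/10 s, in which the tool goes at most 50 mm and 8.59 degrees, less where a joint would pass 70% of its speed; a pose out of reach is approached as far as the arm can. A call with a number of a shift or a turn outside -1 to 1 is refused whole. A call with a gripper value outside its range is refused whole. The fingers move at their own pace and stop on an object; the grip force is fixed at half the most. Time passes only in rows, so rows that repeat a pose let the fingers close. It gives the time, the measured TCP pose, the force, the opening and the grip force at its end, in the units of the state.
- readout.read_state(): the state, without advancing time (a new reading comes with each control period).
- capture(name): name is "side" or "top"; returns (picture, depth): 420x560x3 uint8, red, green, blue; 420x560 float32, m along the optical axis (not along the pixel's ray), 0 where there is no reading.
- calibration(name): a dict with "mtx" (3x3 intrinsics, pixels), "T" (4x4, takes a point from camera to world coordinates). Camera axes: x right, y down, z forward; pixel columns grow to the right and rows downward; lengths in m; the calibration is good to about 2 mm. A picture is of the moment at which its call begins. calibration takes no time and is no camera call.
- bot.hand_in(): hands the job in; it is judged then, once.
Trained networks look in the newest picture that a camera, given by its name, has taken for a name from the list of things; names that differ only in an ending like _2 or _b are one class to them, and where a whole thing is asked for, a point or a joint stands for the part that bears it (a point fixed in the world has none). Each returns a list of dicts, best first, with "conf" (0 to 1); they miss things now and then, are a little off and sometimes report something else, mostly with a low value. They report only what shows in the picture. A call takes as long as a camera call. They do not tell look-alikes from the thing itself.
- look_for(thing, camera): "extent" ([left, top, right, bottom] in pixels, round what is visible of it).
The state is a dict: "time_s": time; "joint_positions": joint angles; "qvel": joint speeds; "tau": joint torques, N m; "position": TCP position; "tcp_rot": TCP orientation; "force": force on the tool from outside, world axes, zero at the start; "moment": the same for the moment, N m; "opening": opening from 0.0 (shut) to 1.0 (fully open); "grasp_force": force on a finger pad.
Only numpy, scipy, OpenCV 4.12 (cv2) and the standard library are available. Lean on these libraries where they do the work, as an engineer would, in place of code of your own. Each camera call takes 0.05 s, during which the arm holds its last target. There are 200 camera calls.

## Working session

There is one attempt and no reset: what is moved stays moved. The work goes in short steps, Python scripts to look and compute and a shell command to move; the robot and the scene stay as the last step left them, time stands still between calls to the robot, and variables do not carry over. Pictures are saved under pics/ and viewed, at most 10 in all, crops included, and the job is handed in when it is done.

```bash
mkdir -p pics; cat > h.py <<'E'
import numpy as np, cv2
from rig import readout, capture, calibration, bot, look_for
def snap(n,f=None):
    p,d=capture(n)
    if f: cv2.imwrite(f,cv2.cvtColor(p,cv2.COLOR_RGB2BGR))
    c=calibration(n);K=c["mtx"];T=c["T"]
    v,u=np.mgrid[:420,:560]
    P=np.stack([(u-K[0,2])/K[0,0]*d,(v-K[1,2])/K[1,1]*d,d],-1)
    return p,d,P@T[:3,:3].T+T[:3,3]
E
python3 - <<'E'
from h import *
np.set_printoptions(precision=4,suppress=True)
for n in("top","side"):
    p,d,W=snap(n,f"pics/{n}0.png")
    print(n,calibration(n)["T"])
    for t in("gauge","spacer_mid","washer_mid","bushing_mid","roller","mallet","jar","rule"):
        for r in look_for(t,n)[:4]:
            x0,y0,x1,y1=[int(a) for a in r["extent"]]
            w=W[(y0+y1)//2,(x0+x1)//2]
            print(t,round(r["conf"],2),[x0,y0,x1,y1],w)
s=readout.read_state();print(s)
E
```

```text
top [[ 0.026  -0.9829  0.1824  0.3782]
 [-0.9996 -0.0278 -0.007   0.0202]
 [ 0.012  -0.1821 -0.9832  1.0448]
 [ 0.      0.      0.      1.    ]]
gauge 0.73 [195, 214, 247, 279] [0.5046 0.1437 0.0216]
spacer_mid 0.92 [442, 235, 463, 250] [ 0.5304 -0.3743  0.0027]
spacer_mid 0.85 [393, 257, 418, 276] [ 0.4738 -0.268  -0.0021]
spacer_mid 0.8 [354, 202, 376, 222] [ 0.5946 -0.1785 -0.0003]
washer_mid 0.51 [193, 210, 247, 277] [0.5119 0.1469 0.016 ]
washer_mid 0.21 [262, 278, 331, 303] [ 0.4138 -0.024   0.0045]
bushing_mid 0.62 [394, 209, 411, 225] [ 0.5852 -0.2629  0.0004]
bushing_mid 0.6 [429, 188, 441, 202] [ 0.6396 -0.3411 -0.002 ]
roller 0.64 [285, 90, 326, 164] [ 0.7948 -0.0377  0.0016]
mallet 0.96 [87, 260, 143, 295] [0.4266 0.3424 0.1018]
mallet 0.38 [195, 212, 246, 278] [0.5043 0.1436 0.0412]
jar 0.66 [129, 116, 173, 174] [0.7386 0.3202 0.0038]
rule 0.85 [263, 277, 331, 304] [ 0.4139 -0.0263  0.0042]
side [[-0.7236 -0.4189  0.5485 -0.0144]
 [-0.69    0.4194 -0.59    0.6251]
 [ 0.0171 -0.8054 -0.5925  0.6963]
 [ 0.      0.      0.      1.    ]]
gauge 0.63 [230, 243, 288, 291] [0.49
[... 483 characters left out ...]
, 358] [0.417  0.3564 0.0986]
jar 0.82 [130, 193, 166, 274] [0.7371 0.2855 0.0529]
rule 0.7 [320, 231, 351, 271] [ 0.4156 -0.0225  0.0025]
{'time_s': 0.9, 'joint_positions': array([-85.7419,  30.222 ,  82.0886,  -0.0017,  67.6905, -10.2268]), 'qvel': array([ 0.0062, -0.0088, -0.0527,  0.0515, -0.1543, -0.027 ]), 'tau': array([  0.0003, -43.9998, -17.6987,   0.0636,   0.0504,  -0.    ]), 'position': array([ 0.1564, -0.6051,  0.2923]), 'tcp_rot': array([[ 0.9682,  0.2501, -0.    ],
       [ 0.2501, -0.9682,  0.    ],
       [-0.    , -0.    , -1.    ]]), 'force': array([-0.0752,  0.3242,  0.0973]), 'moment': array([-0.0164, -0.0142,  0.0354]), 'grasp_force': 0.0, 'opening': 0.9970548126382827}
```

```bash
python3 - <<'E'
import cv2,numpy as np
a=cv2.imread("pics/top0.png");b=cv2.imread("pics/side0.png")
cv2.imwrite("pics/top0c.png",cv2.resize(a[180:310,180:480],None,fx=2.6,fy=2.6,interpolation=cv2.INTER_CUBIC))
cv2.imwrite("pics/side0c.png",cv2.resize(b[150:320,190:400],None,fx=3.5,fy=3.5,interpolation=cv2.INTER_CUBIC))
E
```

```text
(no output)
```

View pics/top0c.png

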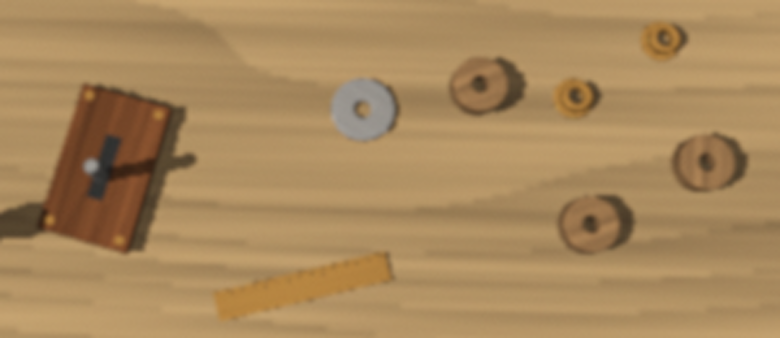

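View pics/side0c.png

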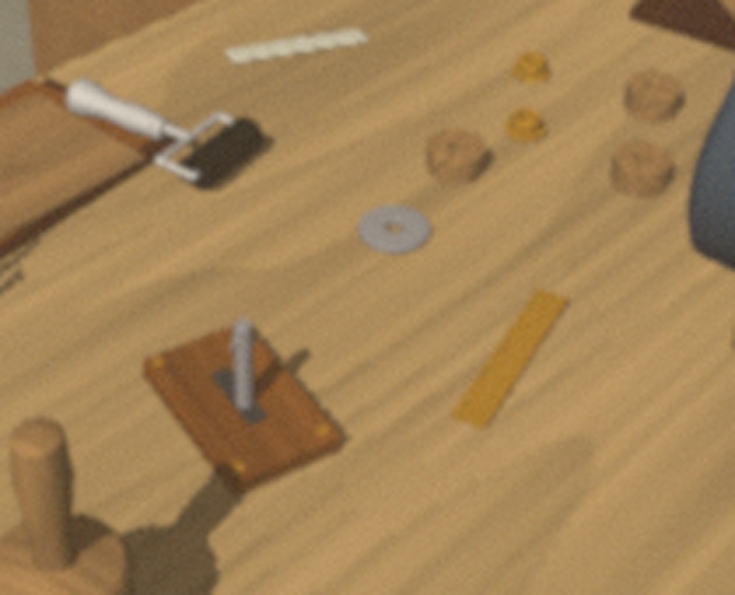

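The top view shows the gauge at about (220,246) with its stud tip at (215,244), the washer at (320,222), and spacers at (364,212), (407,266) and (452,242). The bushings are at (401,217) and (435,195). The nearest spacer is (407,266) and the nearest bushing is (401,217). Next I'll measure precisely.

```bash
cat >> h.py <<'E'
def onplane(n,uv,z):
    c=calibration(n);K=c["mtx"];T=c["T"]
    r=T[:3,:3]@np.array([(uv[0]-K[0,2])/K[0,0],(uv[1]-K[1,2])/K[1,1],1]);o=T[:3,3]
    return o+r*(z-o[2])/r[2]
def proj(n,X):
    c=calibration(n);T=c["T"];q=T[:3,:3].T@(np.array(X)-T[:3,3]);q=c["mtx"]@q;return q[:2]/q[2]
def center(n,W,xy,R,z0,z1):
    m=(np.hypot(W[...,0]-xy[0],W[...,1]-xy[1])<R)&(W[...,2]>z0)&(W[...,2]<z1)
    return m
E
python3 - <<'E'
from h import *
np.set_printoptions(precision=4,suppress=True)
Ws=[];
for i in range(4):
    p,d,W=snap("top"); Ws.append(W)
W=np.median(Ws,0); print("table z",np.median(W[300:400,250:350,2]),np.std(Ws[0][300:400,250:350,2]-W[300:400,250:350,2]))
hsv=cv2.cvtColor(p,cv2.COLOR_RGB2HSV)
for nm,xy,R,z0,h in(("spacer",(.474,-.268),.035,.014,.024),("spacerB",(.594,-.178),.035,.014,.024),("washer",(.566,-.08),.04,.003,.006),("bush",(.585,-.263),.025,.011,.016)):
    m=center("top",W,xy,R,z0,h+.012); v,u=np.nonzero(m)
    # hull centre for outline
    (cx,cy),r=cv2.minEnclosingCircle(np.c_[u,v].astype(np.float32))
    mx=((u.min()+u.max())/2,(v.min()+v.max())/2)
    print(nm,m.sum(),np.median(W[m][:,2]),onplane("top",(u.mean(),v.mean()),h),onplane("top",mx,h),r)
m=center("top",W,(.505,.144),.09,.010,.024);m=cv2.morphologyEx(m.astype(np.uint8),cv2.MORPH_CLOSE,np.ones((5,5)))
c=max(cv2.findContours(m,0,1)[0],key=cv2.contourArea)
rc=cv2.minAreaRect(c);b=np.array([onplane("top",q,.016) for q in cv2.boxPoints(rc)]);print(rc,b,b.mean(0))
for z in(.03,.05,.07):
    m=center("top",W,(.505,.144),.09,z,.1);print(z,m.sum(),W[m].mean(0),np.argwhere(m)[:, ::-1].mean(0))
m=center("top",W,(.505,.144),.09,.074,.1)
print("studtop",onplane("top",np.argwhere(m)[:, ::-1].mean(0),.084))
# side
p,d,W=snap("side")
m=center("side",W,(.505,.144),.09,.03,.1);v,u=np.nonzero(m);print("side stud px",np.c_[u,v].min(0),np.c_[u,v].max(0),W[m].mean(0))
a=p[225:300,210:300];b=capture("top")[0][200:290,180:260]
f=lambda x:cv2.resize(cv2.cvtColor(x,cv2.COLOR_RGB2BGR),(390,390*x.shape[0]//x.shape[1]),interpolation=cv2.INTER_NEAREST)
a,b=f(a),f(b);H=max(a.shape[0],b.shape[0]);a,b=[cv2.copyMakeBorder(x,0,H-x.shape[0],0,0,0) for x in(a,b)]
cv2.imwrite("pics/g.png",np.hstack([a,b]))
E
```

```text
table z 0.00024824183797683697 0.06382974495119947
spacer 356 0.023812076192823217 [ 0.4714 -0.265   0.024 ] [ 0.4704 -0.2652  0.024 ] 11.261305809020996
spacerB 337 0.023542549713742034 [ 0.5888 -0.1724  0.024 ] [ 0.5884 -0.1727  0.024 ] 10.712523460388184
washer 427 0.005690509236939367 [ 0.5678 -0.0737  0.006 ] [ 0.5684 -0.074   0.006 ] 12.116009712219238
bush 76 0.015453896095268815 [ 0.5827 -0.2583  0.016 ] [ 0.5832 -0.2576  0.016 ] 5.857991695404053
((220.10142517089844, 244.37545776367188), (36.21058654785156, 58.99879455566406), 17.35402488708496) [[0.4571 0.2012 0.016 ]
 [0.5841 0.1693 0.016 ]
 [0.5617 0.0909 0.016 ]
 [0.4356 0.1244 0.016 ]] [0.5096 0.1464 0.016 ]
0.03 51 [0.5004 0.1475 0.0707] [216.4118 244.9608]
0.05 42 [0.5008 0.1478 0.0773] [215.8571 244.381 ]
0.07 32 [0.5015 0.148  0.0821] [215.5    243.7812]
studtop [0.5015 0.1481 0.084 ]
side stud px [256 242] [262 262] [0.4985 0.1511 0.0594]
```

View pics/g.png

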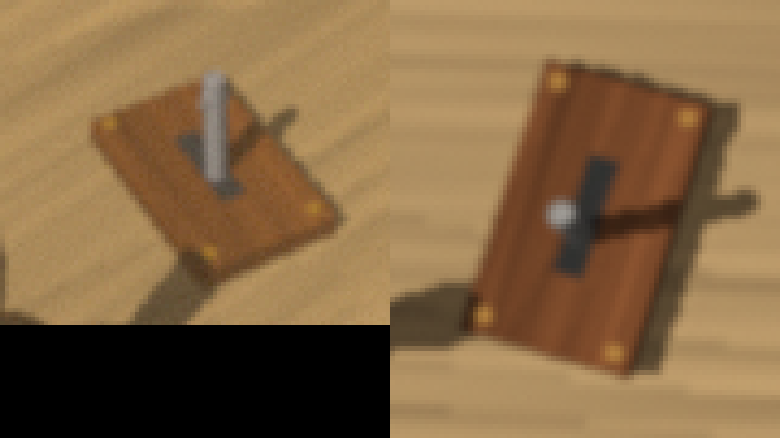

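The views agree: the stud is 8 mm toward −x of the slot's middle and on its centre line, at about (0.5015, 0.1484). The gauge yaw is −14°.

```bash
cat >> h.py <<'E'
def go(x,y,z,yaw=None):
    s=readout.read_state();R=s["tcp_rot"];p=s["position"]
    cur=np.degrees(np.arctan2(R[1,0],R[0,0]))
    d=R.T@(np.array([x,y,z])-p)/.2
    dy=0 if yaw is None else (yaw-cur+180)%360-180
    print("shift",d.round(3),"az",round(-dy/180,4),"yaw",cur.round(2),"pos",p.round(4),"j6",s["joint_positions"][5].round(1),"rows",np.ceil(np.linalg.norm(d)*4),np.ceil(abs(dy)/8.59))
E
python3 -c "
from h import *
go(.471,-.265,.17,14.5)
print(onplane('side',(259,243),.084))"
```

```text
shift [ 1.949 -1.253  0.611] az -0.0001 yaw 14.49 pos [ 0.1564 -0.6051  0.2922] j6 -10.2 rows 10.0 1.0
[0.49986624 0.15054842 0.084     ]
```

```bash
python3 -m pendant '[[0.97,-0.63,0.3,0,0,0,-1],[0.97,-0.63,0.3,0,0,0,-1],[0.97,-0.63,0.3,0,0,0,-1],[0.97,-0.63,0.3,0,0,0,-1],[0.97,-0.63,0.3,0,0,0,-1]]'; python3 -m pendant '[[0.97,-0.63,0.3,0,0,0,-1],[0.97,-0.63,0.3,0,0,0,-1],[0.97,-0.63,0.3,0,0,0,-1],[0.97,-0.63,0.3,0,0,0,-1],[0.97,-0.63,0.3,0,0,0,-1],[0.97,-0.63,0.3,0,0,0,-1]]'; python3 -c "
from h import *
go(.471,-.265,.075,14.5)"
```

```text
time_s: 1.7
position: [0.3139, -0.4321, 0.2317]
tcp_rot: [[0.968, 0.251, -0.0], [0.251, -0.968, 0.001], [0.0, -0.001, -1.0]]
force: [0.2, -0.0, -0.3]
opening: 0.998
grasp_force: 0.0
time_s: 2.3
position: [0.4709, -0.26, 0.1711]
tcp_rot: [[0.967, 0.256, -0.001], [0.256, -0.967, 0.002], [-0.001, -0.003, -1.0]]
force: [-0.6, 0.6, -0.8]
opening: 1.003
grasp_force: 0.0
shift [-0.006  0.025  0.48 ] az 0.0018 yaw 14.82 pos [ 0.4709 -0.26    0.1711] j6 34.3 rows 2.0 1.0
```

```bash
python3 -m pendant '[[0.009,0,0.24,0,0,0,-1],[0.009,0,0.475,0,0,0,-1],[0.009,0,0.475,0,0,0,-1],[0.009,0,0.475,0,0,0,1],[0.009,0,0.475,0,0,0,1],[0.009,0,0.475,0,0,0,1],[0.009,0,0.475,0,0,0,1],[0.009,0,0.475,0,0,0,1]]'; python3 -c "
from h import *
go(.471,-.265,.075,-75.5)"
```

```text
time_s: 3.1
position: [0.4709, -0.2639, 0.0781]
tcp_rot: [[0.968, 0.25, 0.001], [0.25, -0.968, -0.001], [0.001, 0.001, -1.0]]
force: [-0.1, 0.1, 0.0]
opening: 0.632
grasp_force: 0.0
shift [-0.001  0.006  0.015] az 0.4999 yaw 14.48 pos [ 0.4709 -0.2639  0.0781] j6 34.4 rows 1.0 11.0
```

```bash
python3 -m pendant '[[0,0,0,0,0,0,1],[0,0,0,0,0,0,1],[0,0,0,0,0,0,1],[0,0,0,0,0,0,1]]'; python3 -m pendant '[[0,0,0,0,0,0,-1],[0,0,0,0,0,0,-1],[0,0,0,0,0,0,-1],[0,0,0,0,0,0.045,-1],[0,0,0,0,0,0.09,-1],[0,0,0,0,0,0.135,-1],[0,0,0,0,0,0.18,-1],[0,0,0,0,0,0.225,-1]]';python3 -m pendant '[[0,0,0,0,0,0.045,-1],[0,0,0,0,0,0.09,-1],[0,0,0,0,0,0.135,-1],[0,0,0,0,0,0.18,-1],[0,0,0,0,0,0.225,-1],[0,0,0.01,0,0,0.275,-1],[0,0,0.01,0,0,0.275,-1]]'; python3 -m pendant '[[0,0,0,0,0,0,1],[0,0,0,0,0,0,1],[0,0,0,0,0,0,1],[0,0,0,0,0,0,1],[0,0,0,0,0,0,1],[0,0,0,0,0,0,1],[0,0,0,0,0,0,1]]';  python3 -c "
from h import *
go(.471,-.265,.075,-75.5)"
```

```text
time_s: 3.5
position: [0.4709, -0.2639, 0.0778]
tcp_rot: [[0.968, 0.25, 0.001], [0.25, -0.968, -0.001], [0.0, 0.001, -1.0]]
force: [-1.3, -0.3, 6.2]
opening: 0.549
grasp_force: 30.0
time_s: 4.3
position: [0.4706, -0.2634, 0.0769]
tcp_rot: [[0.896, -0.444, -0.001], [-0.444, -0.896, 0.001], [-0.001, -0.0, -1.0]]
force: [-1.1, -0.1, 0.7]
opening: 0.995
grasp_force: 0.0
time_s: 5.0
position: [0.4705, -0.2634, 0.0748]
tcp_rot: [[0.25, -0.968, -0.001], [-0.968, -0.25, 0.001], [-0.001, 0.001, -1.0]]
force: [0.7, 0.4, -0.2]
opening: 0.999
grasp_force: 0.0
time_s: 5.7
position: [0.4708, -0.2637, 0.0753]
tcp_rot: [[0.25, -0.968, 0.0], [-0.968, -0.25, -0.0], [0.0, -0.0, -1.0]]
force: [0.5, 1.0, 0.1]
opening: 0.543
grasp_force: 30.0
shift [0.007 0.001 0.002] az -0.0001 yaw -75.51 pos [ 0.4708 -0.2637  0.0753] j6 124.4 rows 1.0 1.0
```

```bash
python3 -m pendant '[[0,0,0,0,0,0,-1],[0,0,0,0,0,0,-1],[0,0,0,0,0,0,-1],[0,0,-0.25,0,0,0,-1],[0,0,-0.4,0,0,0,-1],[0.25,0,-0.4,0,0,0,-1],[0.5,0,-0.4,0,0,0,-1],[0.75,0,-0.4,0,0,0,-1]]'; python3 -m pendant '[[0.25,0,0,0,0,0,-1],[0.25,0,0,0,0,0,-1]]'
python3 - <<'E'
from h import *
np.set_printoptions(precision=4,suppress=True)
print(readout.read_state()["position"])
for n in("top","side"):
    q=[]
    for i in range(4):
        p,d,W=snap(n); q.append(W)
    W=np.median(q,0);m=center(n,W,(.471,-.264),.035,.019,.034);v,u=np.nonzero(m)
    print(n,m.sum(),W[m].mean(0),onplane(n,(u.mean(),v.mean()),.024),onplane(n,((u.min()+u.max())/2,(v.min()+v.max())/2),.024))
E
```

```text
time_s: 6.5
position: [0.5087, -0.4101, 0.156]
tcp_rot: [[0.251, -0.968, 0.001], [-0.968, -0.251, -0.001], [0.001, -0.0, -1.0]]
force: [1.2, -0.5, -0.1]
opening: 0.995
grasp_force: 0.0
time_s: 6.7
position: [0.5221, -0.4651, 0.156]
tcp_rot: [[0.246, -0.969, 0.006], [-0.969, -0.246, -0.009], [0.01, -0.003, -1.0]]
force: [0.6, 0.5, -0.4]
opening: 0.998
grasp_force: 0.0
[ 0.5221 -0.4651  0.156 ]
top 14 [ 0.4865 -0.2503  0.024 ] [ 0.4865 -0.2503  0.024 ] [ 0.4854 -0.2512  0.024 ]
side 124 [ 0.4686 -0.2606  0.022 ] [ 0.4671 -0.2579  0.024 ] [ 0.4679 -0.2582  0.024 ]
```

```bash
python3 -m pendant '[[0.2,0.95,0,0,0,0,-1],[0.2,0.95,0,0,0,0,-1],[0.2,0.95,0,0,0,0,-1],[0.2,0.95,0,0,0,0,-1],[0.2,0.95,0,0,0,0,-1]]'
python3 - <<'E'
from h import *
np.set_printoptions(precision=4,suppress=True)
for n in("top","side"):
    q=[]
    for i in range(5):
        p,d,W=snap(n); q.append(W)
    W=np.median(q,0);m=center(n,W,(.471,-.264),.035,.018,.034);v,u=np.nonzero(m)
    (cx,cy),r=cv2.minEnclosingCircle(np.c_[u,v].astype(np.float32))
    print(n,m.sum(),onplane(n,(u.mean(),v.mean()),.024),onplane(n,((u.min()+u.max())/2,(v.min()+v.max())/2),.024),onplane(n,(cx,cy),.024))
    m=center(n,W,(.505,.144),.09,.074,.1);v,u=np.nonzero(m)
    print("stud",m.sum(),onplane(n,(u.mean(),v.mean()),.082),proj(n,(.4708,-.2637,.024)),proj(n,(.5015,.1484,.084)))
    cv2.imwrite(f"pics/{n}1.png",cv2.cvtColor(p,cv2.COLOR_RGB2BGR))
a=cv2.imread("pics/side1.png");b=cv2.imread("pics/top1.png")
f=lambda x:cv2.resize(x,None,fx=8,fy=8,interpolation=cv2.INTER_NEAREST)
cv2.imwrite("pics/c1.png",np.vstack([np.hstack([f(b[248:283,383:430]),f(b[230:265,195:242])]),np.hstack([f(a[180:215,350:397]),f(a[235:270,236:283])])]))
go(.4708,-.2637,.156,-75.5)
E
```

```text
time_s: 7.6
position: [0.3421, -0.5459, 0.1557]
tcp_rot: [[0.245, -0.97, -0.001], [-0.97, -0.245, -0.001], [0.001, 0.002, -1.0]]
force: [-0.4, -0.8, -0.2]
opening: 0.999
grasp_force: 0.0
top 340 [ 0.4692 -0.263   0.024 ] [ 0.4693 -0.2629  0.024 ] [ 0.4686 -0.2627  0.024 ]
stud 30 [0.5018 0.1483 0.082 ] [406.3313 266.3077] [215.2017 243.6386]
side 137 [ 0.4655 -0.2588  0.024 ] [ 0.4659 -0.2602  0.024 ] [ 0.4659 -0.2602  0.024 ]
stud 28 [0.4978 0.152  0.082 ] [373.2325 194.7977] [259.1955 242.1939]
shift [-1.196 -0.947 -0.004] az 0.0005 yaw -75.41 pos [ 0.3478 -0.5429  0.1552] j6 98.1 rows 7.0 1.0
```

View pics/c1.png

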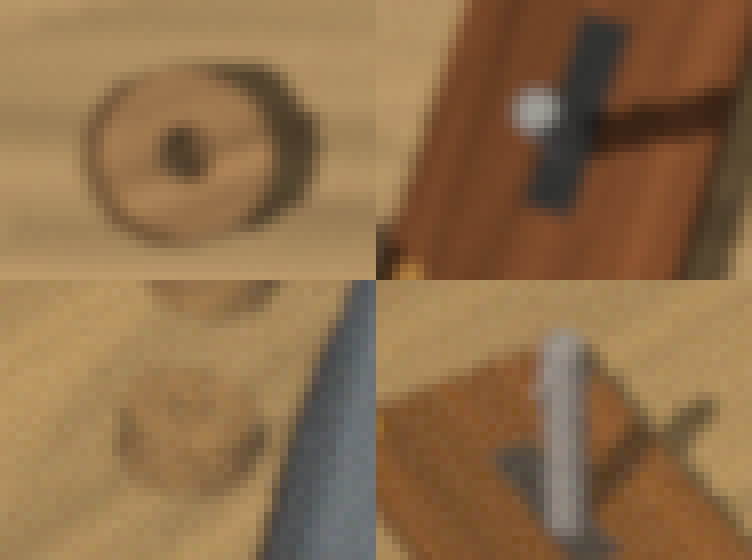

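The spacer is now centred at a known place, so I can take out the camera bias. Top and side agree on the stud at about (0.503, 0.1477). Next I'll go back and grasp.

```bash
python3 -m pendant '[[-0.6,-0.475,0,0,0,0,-1],[-0.6,-0.475,0,0,0,0,-1],[-0.6,-0.475,0,0,0,0,-1],[-0.6,-0.475,0,0,0,0,-1],[-0.6,-0.475,0,0,0,0,-1]]';python3 -m pendant '[[-0.6,-0.475,0,0,0,0,-1],[-0.6,-0.475,0,0,0,0,-1],[-0.6,-0.475,0,0,0,0,-1],[-0.6,-0.475,0,0,0,0,-1],[-0.6,-0.475,0,0,0,0,-1],[-0.6,-0.475,0,0,0,0,-1],[-0.6,-0.475,0,0,0,0,-1]]'
python3 -c "
from h import *
go(.4708,-.2637,.0755,-75.5)"
```

```text
time_s: 8.6
position: [0.4098, -0.402, 0.1554]
tcp_rot: [[0.254, -0.967, -0.0], [-0.967, -0.254, -0.0], [0.0, 0.0, -1.0]]
force: [0.3, -0.0, -0.8]
opening: 1.004
grasp_force: 0.0
time_s: 9.3
position: [0.4706, -0.2659, 0.1554]
tcp_rot: [[0.248, -0.969, 0.001], [-0.969, -0.248, -0.001], [0.001, -0.001, -1.0]]
force: [-0.7, -0.3, 0.8]
opening: 1.0
grasp_force: 0.0
shift [-0.011 -0.003  0.399] az -0.0009 yaw -75.66 pos [ 0.4706 -0.2659  0.1554] j6 124.4 rows 2.0 1.0
```

```bash
python3 -m pendant '[[-0.011,-0.003,0.24,0,0,0,-1],[-0.011,-0.003,0.398,0,0,0,-1],[-0.011,-0.003,0.398,0,0,0,-1],[-0.011,-0.003,0.398,0,0,0,1],[-0.011,-0.003,0.398,0,0,0,1],[-0.011,-0.003,0.398,0,0,0,1],[-0.011,-0.003,0.398,0,0,0,1],[-0.011,-0.003,0.398,0,0,0,1]]'; python3 -m pendant '[[0,0,0,0,0,0,1],[0,0,0,0,0,0,1],[0,0,0,0,0,0,1],[0,0,-0.2,0,0,0,1],[0,0,-0.4,0,0,0,1],[0,0,-0.6,0,0,0,1],[0,0,-0.6,0,0,-0.04,1],[0,0,-0.6,0,0,-0.08,1]]'; python3 -c "
from h import *
go(.503,.1477,.2,-30)"
```

```text
time_s: 10.1
position: [0.4711, -0.2615, 0.0766]
tcp_rot: [[0.25, -0.968, 0.001], [-0.968, -0.25, -0.001], [0.001, -0.001, -1.0]]
force: [0.2, -1.0, 0.1]
opening: 0.63
grasp_force: 0.0
time_s: 10.9
position: [0.4713, -0.2617, 0.1972]
tcp_rot: [[0.488, -0.873, 0.003], [-0.873, -0.488, -0.002], [0.003, -0.001, -1.0]]
force: [-0.2, -0.2, -0.5]
opening: 0.538
grasp_force: 30.0
shift [-1.71  -1.136 -0.018] az -0.1712 yaw -60.82 pos [ 0.4713 -0.2617  0.1972] j6 109.9 rows 9.0 4.0
```

```bash
python3 -m pendant '[[-0.85,-0.57,0,0,0,-0.04,1],[-0.85,-0.57,0,0,0,-0.08,1],[-0.85,-0.57,0,0,0,-0.12,1],[-0.85,-0.57,0,0,0,-0.16,1],[-0.85,-0.57,0,0,0,-0.17,1],[-0.85,-0.57,0,0,0,-0.17,1],[-0.85,-0.57,0,0,0,-0.17,1],[-0.85,-0.57,0,0,0,-0.17,1]]'; python3 -c "
from h import *
go(.5013,.1487,.2,-30)"
```

```text
time_s: 11.7
position: [0.4888, -0.059, 0.1956]
tcp_rot: [[0.86, -0.51, 0.001], [-0.51, -0.86, -0.0], [0.001, 0.0, -1.0]]
force: [0.2, -0.2, -1.3]
opening: 0.544
grasp_force: 30.0
shift [-0.476 -0.925 -0.022] az -0.0037 yaw -30.67 pos [ 0.4888 -0.059   0.1956] j6 100.8 rows 5.0 1.0
```

```bash
python3 -m pendant '[[-0.476,-0.925,0,0,0,0,1],[-0.476,-0.925,0,0,0,0,1],[-0.476,-0.925,0,0,0,0,1],[-0.476,-0.925,0,0,0,0,1],[-0.476,-0.925,0,0,0,0,1],[-0.476,-0.925,0,0,0,0,1],[-0.476,-0.925,0,0,0,0,1]]'; python3 -c "
from h import *
go(.5013,.1487,.165)
s=readout.read_state();print(s['force'],s['moment'])"
```

```text
time_s: 12.4
position: [0.5006, 0.1487, 0.1955]
tcp_rot: [[0.861, -0.509, -0.0], [-0.509, -0.861, -0.001], [-0.0, 0.001, -1.0]]
force: [-0.6, 0.3, -0.7]
opening: 0.537
grasp_force: 30.0
shift [ 0.003 -0.002  0.152] az 0.0 yaw -30.62 pos [0.5006 0.1487 0.1955] j6 124.9 rows 1.0 0.0
[-0.62059906  0.33483815 -0.72849005] [0.05145218 0.02475117 0.04174899]
```

```bash
python3 -m pendant '[[0.003,-0.002,0.08,0,0,0,1],[0.003,-0.002,0.15,0,0,0,1],[0.003,-0.002,0.16,0,0,0,1],[0.003,-0.002,0.168,0,0,0,1],[0.003,-0.002,0.174,0,0,0,1],[0.003,-0.002,0.179,0,0,0,1],[0.003,-0.002,0.184,0,0,0,1],[0.003,-0.002,0.184,0,0,0,1]]'; python3 -c "
from h import *
go(.5013,.1487,.15)
s=readout.read_state();print(s['force'],s['moment'])"
```

```text
time_s: 13.2
position: [0.5012, 0.1504, 0.1591]
tcp_rot: [[0.862, -0.508, 0.0], [-0.508, -0.862, 0.0], [0.0, -0.0, -1.0]]
force: [1.5, -0.1, -0.6]
opening: 0.543
grasp_force: 30.0
shift [0.005 0.007 0.045] az 0.0 yaw -30.51 pos [0.5012 0.1504 0.1591] j6 125.0 rows 1.0 0.0
[ 1.54483026 -0.0947484  -0.57200476] [ 0.06851086 -0.00559421 -0.03129985]
```

```bash
python3 -m pendant '[[0.004,0.007,0,0,0,0,1],[0.004,0.007,0,0,0,0,1],[0.004,0.007,0.005,0,0,0,1],[0.004,0.007,0.01,0,0,0,1],[0.004,0.007,0.015,0,0,0,1],[0.004,0.007,0.015,0,0,0,1]]'; python3 -c "
from h import *
go(.5013,.1487,.15)
s=readout.read_state();print(s['force'],s['moment'])"
```

```text
time_s: 13.8
position: [0.501, 0.1487, 0.1556]
tcp_rot: [[0.861, -0.508, -0.0], [-0.508, -0.861, -0.0], [-0.0, 0.0, -1.0]]
force: [0.0, -0.4, -0.7]
opening: 0.541
grasp_force: 30.0
shift [ 0.002 -0.001  0.028] az 0.0 yaw -30.52 pos [0.501  0.1487 0.1556] j6 124.8 rows 1.0 0.0
[ 0.00711146 -0.35794635 -0.73855479] [ 0.01772372  0.04467708 -0.04456664]
```

Threaded: about 5 mm below the stud top with no force. Now I'll push past the springs.

```bash
python3 -m pendant '[[0,0,0.01,0,0,0,1],[0,0,0.02,0,0,0,1],[0,0,0.03,0,0,0,1],[0,0,0.03,0,0,0,1]]';python3 -m pendant '[[0,0,0.01,0,0,0,1],[0,0,0.02,0,0,0,1],[0,0,0.03,0,0,0,1],[0,0,0.03,0,0,0,1]]'; python3 -m pendant '[[0,0,0.01,0,0,0,1],[0,0,0.02,0,0,0,1],[0,0,0.03,0,0,0,1],[0,0,0.04,0,0,0,1]]'
```

```text
time_s: 14.2
position: [0.5012, 0.1489, 0.1496]
tcp_rot: [[0.861, -0.508, 0.0], [-0.508, -0.861, 0.0], [-0.0, -0.0, -1.0]]
force: [0.1, 0.9, -0.9]
opening: 0.541
grasp_force: 30.0
time_s: 14.6
position: [0.501, 0.1488, 0.1434]
tcp_rot: [[0.861, -0.508, -0.0], [-0.508, -0.861, 0.0], [-0.0, -0.0, -1.0]]
force: [1.1, 2.6, -2.7]
opening: 0.535
grasp_force: 30.0
time_s: 15.0
position: [0.5012, 0.1488, 0.1358]
tcp_rot: [[0.861, -0.508, 0.0], [-0.508, -0.861, 0.0], [0.0, -0.0, -1.0]]
force: [0.6, 1.9, 3.0]
opening: 0.542
grasp_force: 30.0
```

```bash
python3 -m pendant '[[0,0,0.01,0,0,0,1],[0,0,0.02,0,0,0,1],[0,0,0.03,0,0,0,1],[0,0,0.04,0,0,0,1],[0,0,0.05,0,0,0,1],[0,0,0.06,0,0,0,1],[0,0,0.07,0,0,0,1],[0,0,0.08,0,0,0,1]]';python3 -m pendant '[[0,0,0.01,0,0,0,1],[0,0,0.02,0,0,0,1],[0,0,0.03,0,0,0,1],[0,0,0.04,0,0,0,1],[0,0,0.05,0,0,0,1],[0,0,0.06,0,0,0,1],[0,0,0.07,0,0,0,1],[0,0,0.08,0,0,0,1]]'; python3 -m pendant '[[0,0,0.01,0,0,0,1],[0,0,0.02,0,0,0,1],[0,0,0.02,0,0,0,1],[0,0,0.02,0,0,0,1]]'; python3 -c "
from h import *
s=readout.read_state();print(s['position'],s['force'],s['moment'])"
```

```text
time_s: 15.8
position: [0.5012, 0.1487, 0.1196]
tcp_rot: [[0.861, -0.508, 0.0], [-0.508, -0.861, 0.0], [0.0, -0.0, -1.0]]
force: [1.1, 1.6, 0.4]
opening: 0.541
grasp_force: 30.0
time_s: 16.6
position: [0.501, 0.1487, 0.1037]
tcp_rot: [[0.862, -0.508, -0.0], [-0.508, -0.862, -0.0], [-0.0, 0.0, -1.0]]
force: [-0.0, -0.1, -0.5]
opening: 0.539
grasp_force: 30.0
time_s: 17.0
position: [0.5011, 0.1487, 0.0998]
tcp_rot: [[0.861, -0.508, -0.0], [-0.508, -0.861, -0.0], [-0.0, 0.0, -1.0]]
force: [-0.1, -1.0, -0.3]
opening: 0.54
grasp_force: 30.0
[0.50106237 0.14871981 0.09979795] [-0.10395628 -0.97252522 -0.2801751 ] [0.03920274 0.00719535 0.00230021]
```

```bash
python3 -m pendant '[[0,0,0.01,0,0,0,1],[0,0,0.02,0,0,0,1],[0,0,0.026,0,0,0,1],[0,0,0.03,0,0,0,1],[0,0,0.032,0,0,0,1],[0,0,0.032,0,0,0,1]]'; python3 -m pendant '[[0,0,0.003,0,0,0,1],[0,0,0.003,0,0,0,1],[0,0,0.003,0,0,0,1]]'
```

```text
time_s: 17.6
position: [0.5011, 0.1487, 0.0934]
tcp_rot: [[0.861, -0.508, -0.0], [-0.508, -0.861, -0.0], [-0.0, 0.0, -1.0]]
force: [0.3, -0.3, -0.0]
opening: 0.547
grasp_force: 30.0
time_s: 17.9
position: [0.5011, 0.1487, 0.0929]
tcp_rot: [[0.861, -0.508, 0.0], [-0.508, -0.861, 0.0], [0.0, -0.0, -1.0]]
force: [-0.1, -0.1, 0.4]
opening: 0.54
grasp_force: 30.0
```

```bash
python3 -m pendant '[[0,0,0,0,0,0,-1],[0,0,0,0,0,0,-1],[0,0,0,0,0,0,-1],[0,0,0,0,0,0,-1],[0,0,-0.2,0,0,0,-1],[0,0,-0.4,0,0,0,-1],[0,0,-0.6,0,0,0,-1],[0,0,-0.6,0,0,0,-1]]'; python3 -c "
from h import *
go(.5697,-.0747,.15,59.5)"
```

```text
time_s: 18.7
position: [0.5041, 0.1491, 0.2178]
tcp_rot: [[0.862, -0.508, 0.011], [-0.508, -0.862, 0.001], [0.009, -0.007, -1.0]]
force: [0.6, -1.1, 0.3]
opening: 0.994
grasp_force: 0.0
shift [0.847 0.8   0.342] az -0.5 yaw -30.5 pos [0.5041 0.1491 0.2178] j6 124.8 rows 5.0 11.0
```

```bash
python3 -m pendant '[[0.863,0.788,0.1,0,0,-0.045,-1],[0.863,0.788,0.2,0,0,-0.09,-1],[0.863,0.788,0.3,0,0,-0.135,-1],[0.863,0.788,0.31,0,0,-0.18,-1],[0.863,0.788,0.31,0,0,-0.225,-1],[0.863,0.788,0.31,0,0,-0.27,-1],[0.863,0.788,0.31,0,0,-0.315,-1],[0.863,0.788,0.31,0,0,-0.36,-1]]'; python3 -m pendant '[[0,0,0,0,0,-0.045,-1],[0,0,0,0,0,-0.09,-1],[0,0,0,0,0,-0.14,-1],[0,0,0,0,0,-0.14,-1],[0,0,0,0,0,-0.14,-1],[0,0,0,0,0,-0.14,-1]]'; python3 - <<'E'
from h import *
np.set_printoptions(precision=4,suppress=True)
go(.5697,-.0747,.0715,59.5)
n="top";W=np.median([snap(n)[2] for i in range(3)],0);m=center(n,W,(.5,.1465),.035,.03,.048);print("spacer",m.sum(),W[m].mean(0),np.percentile(W[m][:,2],[10,50,90]))
E
```

```text
time_s: 19.5
position: [0.5691, -0.0754, 0.1495]
tcp_rot: [[0.824, 0.567, -0.002], [0.567, -0.824, 0.001], [-0.001, -0.002, -1.0]]
force: [0.3, 0.4, 0.3]
opening: 0.998
grasp_force: 0.0
time_s: 20.1
position: [0.5696, -0.0746, 0.1505]
tcp_rot: [[0.51, 0.86, -0.001], [0.86, -0.51, 0.0], [-0.0, -0.001, -1.0]]
force: [-0.2, -0.2, 0.4]
opening: 1.004
grasp_force: 0.0
shift [0.    0.001 0.395] az -0.0008 yaw 59.36 pos [ 0.5696 -0.0746  0.1505] j6 12.0 rows 2.0 1.0<stdin>:4: RuntimeWarning: Mean of empty slice.
  ret = um.true_divide(
Traceback (most recent call last):
IndexError: index -1 is out of bounds for axis 0 with size 0
```

```bash
python3 - <<'E'
from h import *
np.set_printoptions(precision=4,suppress=True)
for n in("top","side"):
    p,d,W=snap(n,f"pics/{n}2.png");m=center(n,W,(.5,.148),.035,.01,.1)
    print(n,m.sum(),np.percentile(W[m][:,2],[10,50,90]) if m.sum() else "",)
    m=center(n,W,(.5,.148),.035,.03,.048);print(m.sum(),W[m].mean(0) if m.sum() else "")
a=cv2.imread("pics/side2.png")[225:300,210:310];b=cv2.imread("pics/top2.png")[210:285,170:270]
cv2.imwrite("pics/c2.png",cv2.resize(np.hstack([a,b]),None,fx=4,fy=4,interpolation=cv2.INTER_CUBIC))
E
```

```text
top 0 
0 
side 651 [0.0142 0.0323 0.0565]
261 [0.4965 0.1516 0.0382]
```

View pics/c2.png

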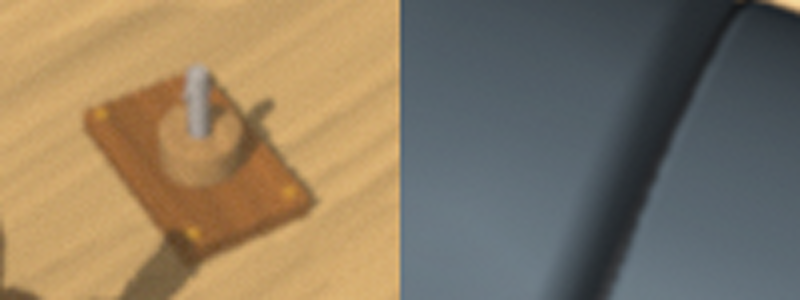

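The side view shows the spacer flat on the block; the top view is covered by the arm. Next I'll centre the washer.

```bash
python3 -m pendant '[[0,0,0.2,0,0,0,-1],[0,0,0.37,0,0,0,-1],[0,0,0.393,0,0,0,-1],[0,0,0.393,0,0,0,1],[0,0,0.393,0,0,0,1],[0,0,0.393,0,0,0,1],[0,0,0.393,0,0,0,1],[0,0,0.393,0,0,0,1]]'; python3 -m pendant '[[0,0,0,0,0,0,1],[0,0,0,0,0,0,1],[0,0,0,0,0,0,-1],[0,0,0,0,0,0,-1],[0,0,0,0,0,0,-1],[0,0,0,0,0,0.045,-1],[0,0,0,0,0,0.09,-1],[0,0,0,0,0,0.135,-1]]'; python3 -m pendant '[[0,0,0,0,0,0.045,-1],[0,0,0,0,0,0.09,-1],[0,0,0,0,0,0.135,-1],[0,0,0,0,0,0.18,-1],[0,0,0,0,0,0.225,-1],[0,0,0,0,0,0.27,-1],[0,0,0,0,0,0.315,-1],[0,0,0,0,0,0.365,-1]]';python3 -m pendant '[[0,0,0,0,0,0,-1],[0,0,0,0,0,0,1],[0,0,0,0,0,0,1],[0,0,0,0,0,0,1],[0,0,0,0,0,0,1],[0,0,0,0,0,0,1],[0,0,0,0,0,0,1]]'
```

```text
time_s: 21.15
position: [0.5699, -0.0747, 0.0727]
tcp_rot: [[0.508, 0.861, 0.0], [0.861, -0.508, -0.0], [0.0, 0.0, -1.0]]
force: [-0.7, 0.0, 0.4]
opening: 0.634
grasp_force: 0.4
time_s: 21.95
position: [0.5697, -0.0747, 0.072]
tcp_rot: [[0.821, 0.571, -0.0], [0.571, -0.821, 0.0], [-0.0, -0.0, -1.0]]
force: [0.1, -0.0, 0.4]
opening: 0.982
grasp_force: 0.0
time_s: 22.75
position: [0.5697, -0.0747, 0.072]
tcp_rot: [[0.862, -0.507, -0.0], [-0.507, -0.862, 0.0], [-0.0, 0.0, -1.0]]
force: [-0.4, 0.3, 0.1]
opening: 0.998
grasp_force: 0.0
time_s: 23.45
position: [0.5698, -0.0747, 0.0722]
tcp_rot: [[0.865, -0.501, 0.0], [-0.501, -0.865, 0.0], [0.0, -0.0, -1.0]]
force: [0.3, 0.3, 0.3]
opening: 0.626
grasp_force: 30.0
```

```bash
python3 -m pendant '[[0,0,-0.2,0,0,0,1],[0,0,-0.4,0,0,0,1],[0,0,-0.6,0,0,0,1],[-0.21,-0.2,-0.6,0,0,0,1],[-0.42,-0.4,-0.6,0,0,0,1],[-0.63,-0.6,-0.6,0,0,0,1],[-0.847,-0.794,-0.6,0,0,0,1],[-0.847,-0.794,-0.6,0,0,0,1]]'; python3 -m pendant '[[0,0,0,0,0,0,1],[0,0,0,0,0,0,1],[0,0,0,0,0,0,1],[0,0,0,0,0,0,1]]'; python3 -c "
from h import *
go(.5027,.1477,.158)"
```

```text
time_s: 24.25
position: [0.5007, 0.1503, 0.1921]
tcp_rot: [[0.866, -0.5, -0.002], [-0.5, -0.866, 0.0], [-0.002, 0.001, -1.0]]
force: [0.3, -0.9, -0.7]
opening: 0.625
grasp_force: 30.0
time_s: 24.65
position: [0.5036, 0.1465, 0.1922]
tcp_rot: [[0.864, -0.503, 0.0], [-0.503, -0.864, -0.0], [0.0, -0.0, -1.0]]
force: [-0.4, -0.0, -1.2]
opening: 0.623
grasp_force: 30.0
shift [-0.007 -0.003  0.171] az 0.0 yaw -30.22 pos [0.5036 0.1465 0.1922] j6 124.2 rows 1.0 0.0
```

```bash
python3 -m pendant '[[-0.004,-0.002,0.09,0,0,0,1],[-0.004,-0.002,0.16,0,0,0,1],[-0.004,-0.002,0.17,0,0,0,1],[-0.004,-0.002,0.178,0,0,0,1],[-0.004,-0.002,0.184,0,0,0,1],[-0.004,-0.002,0.19,0,0,0,1],[-0.004,-0.002,0.195,0,0,0,1],[-0.004,-0.002,0.195,0,0,0,1]]'; python3 -c "
from h import *
go(.5027,.1477,.15)
s=readout.read_state();print(s['force'],s['moment'])"
```

```text
time_s: 25.45
position: [0.5025, 0.1485, 0.1535]
tcp_rot: [[0.865, -0.502, 0.0], [-0.502, -0.865, 0.0], [0.0, -0.0, -1.0]]
force: [0.0, -0.8, -2.3]
opening: 0.627
grasp_force: 30.0
shift [0.003 0.003 0.017] az 0.0 yaw -30.11 pos [0.5025 0.1485 0.1535] j6 124.3 rows 1.0 0.0
[ 0.01608856 -0.8236546  -2.30181171] [0.00321901 0.00499253 0.0191348 ]
```

```bash
python3 -m pendant '[[0.003,0.003,0.01,0,0,0,1],[0.003,0.003,0.02,0,0,0,1],[0.003,0.003,0.03,0,0,0,1],[0.003,0.003,0.03,0,0,0,1]]';python3 -m pendant '[[0,0,0.01,0,0,0,1],[0,0,0.02,0,0,0,1],[0,0,0.03,0,0,0,1],[0,0,0.03,0,0,0,1]]'; python3 -m pendant '[[0,0,0.01,0,0,0,1],[0,0,0.02,0,0,0,1],[0,0,0.03,0,0,0,1],[0,0,0.04,0,0,0,1]]';python3 -m pendant '[[0,0,0.01,0,0,0,1],[0,0,0.02,0,0,0,1],[0,0,0.03,0,0,0,1],[0,0,0.04,0,0,0,1],[0,0,0.05,0,0,0,1],[0,0,0.05,0,0,0,1]]'
```

```text
time_s: 25.85
position: [0.5026, 0.1477, 0.147]
tcp_rot: [[0.865, -0.502, -0.0], [-0.502, -0.865, 0.0], [-0.0, -0.0, -1.0]]
force: [-0.7, 0.6, -1.1]
opening: 0.625
grasp_force: 30.0
time_s: 26.25
position: [0.503, 0.1478, 0.1412]
tcp_rot: [[0.865, -0.502, 0.001], [-0.502, -0.865, 0.0], [0.001, -0.001, -1.0]]
force: [1.3, 3.6, 0.3]
opening: 0.623
grasp_force: 30.0
time_s: 26.65
position: [0.5025, 0.1477, 0.1329]
tcp_rot: [[0.865, -0.502, -0.0], [-0.502, -0.865, 0.0], [-0.0, -0.0, -1.0]]
force: [1.4, 3.4, -2.1]
opening: 0.622
grasp_force: 30.0
time_s: 27.25
position: [0.5022, 0.1474, 0.1229]
tcp_rot: [[0.865, -0.502, -0.001], [-0.502, -0.865, -0.0], [-0.001, 0.001, -1.0]]
force: [-0.3, -0.2, -1.0]
opening: 0.618
grasp_force: 30.0
```

```bash
python3 -m pendant '[[0,0,0.01,0,0,0,1],[0,0,0.02,0,0,0,1],[0,0,0.03,0,0,0,1],[0,0,0.04,0,0,0,1],[0,0,0.045,0,0,0,1],[0,0,0.048,0,0,0,1],[0,0,0.048,0,0,0,1]]'; python3 -m pendant '[[0,0,0.003,0,0,0,1],[0,0,0.003,0,0,0,1],[0,0,0.003,0,0,0,1]]'
```

```text
time_s: 27.95
position: [0.5026, 0.1476, 0.1135]
tcp_rot: [[0.865, -0.502, -0.0], [-0.502, -0.865, 0.0], [-0.0, 0.0, -1.0]]
force: [-0.1, -0.7, -2.7]
opening: 0.624
grasp_force: 30.0
time_s: 28.25
position: [0.5026, 0.1476, 0.1131]
tcp_rot: [[0.865, -0.502, 0.0], [-0.502, -0.865, 0.0], [0.0, -0.0, -1.0]]
force: [0.2, 0.9, -1.6]
opening: 0.622
grasp_force: 30.0
```

```bash
python3 -m pendant '[[0,0,0,0,0,0,-1],[0,0,0,0,0,0,-1],[0,0,0,0,0,0,-1],[0,0,-0.2,0,0,0,-1],[0,0,-0.4,0,0,0,-1],[0,0,-0.5,0,0,0,-1],[0,0,-0.5,0,0,0,-1]]'; python3 -m pendant '[[0.2,0.23,0,0,0,-0.045,-0.15],[0.4,0.46,0,0,0,-0.09,-0.15],[0.6,0.69,0,0,0,-0.135,-0.15],[0.69,0.775,0,0,0,-0.18,-0.15],[0.69,0.775,0,0,0,-0.225,-0.15],[0.69,0.775,0,0,0,-0.25,-0.15],[0.69,0.775,0,0,0,-0.25,-0.15],[0.69,0.775,0,0,0,-0.25,-0.15]]'; python3 - <<'E'
from h import *
np.set_printoptions(precision=4,suppress=True)
go(.5847,-.2587,.15,59.5)
p,d,W=snap("side","pics/side3.png")
m=center("side",W,(.498,.152),.035,.01,.1);print(m.sum())
E
```

```text
time_s: 28.95
position: [0.5045, 0.1478, 0.2163]
tcp_rot: [[0.865, -0.502, 0.008], [-0.502, -0.865, 0.001], [0.006, -0.004, -1.0]]
force: [0.7, 0.1, -1.1]
opening: 0.995
grasp_force: 0.0
time_s: 29.75
position: [0.5435, -0.0554, 0.2122]
tcp_rot: [[0.967, 0.255, -0.002], [0.255, -0.967, 0.001], [-0.002, -0.001, -1.0]]
force: [0.2, 0.4, -1.1]
opening: 0.58
grasp_force: 0.0
shift [-0.059  1.036  0.31 ] az -0.2485 yaw 14.77 pos [ 0.5435 -0.0554  0.2122] j6 57.7 rows 5.0 6.0
754
```

```bash
python3 -m pendant '[[-0.059,0.25,0.08,0,0,-0.045,-0.15],[-0.059,0.5,0.16,0,0,-0.09,-0.15],[-0.059,0.75,0.24,0,0,-0.135,-0.15],[-0.059,1,0.31,0,0,-0.18,-0.15],[-0.059,1,0.31,0,0,-0.225,-0.15],[-0.059,1,0.31,0,0,-0.25,-0.15],[-0.059,1,0.31,0,0,-0.25,-0.15],[-0.059,1,0.31,0,0,-0.25,-0.15]]'; python3 - <<'E'
from h import *
np.set_printoptions(precision=4,suppress=True)
for n in("top","side"):
    p,d,W=snap(n,f"pics/{n}4.png")
    m=center(n,W,(.5015,.149),.032,.041,.052);print(n,m.sum(),W[m].mean(0) if m.sum() else"",W[m].std(0) if m.sum() else"")
a=cv2.imread("pics/side4.png")[225:300,210:310];b=cv2.imread("pics/top4.png")[210:285,170:270]
cv2.imwrite("pics/c4.png",cv2.resize(np.hstack([a,b]),None,fx=4,fy=4,interpolation=cv2.INTER_CUBIC))
go(.5847,-.2587,.0755,59.5)
E
```

```text
time_s: 30.6
position: [0.5841, -0.251, 0.1508]
tcp_rot: [[0.503, 0.864, -0.001], [0.864, -0.503, 0.001], [0.0, -0.001, -1.0]]
force: [0.0, 1.0, -0.5]
opening: 0.578
grasp_force: 0.0
top 461 [0.5013 0.1468 0.0456] [0.0144 0.0143 0.002 ]
side 302 [0.4972 0.1506 0.0448] [0.014  0.0143 0.0015]
shift [-0.032  0.021  0.378] az 0.0021 yaw 59.88 pos [ 0.5843 -0.251   0.1512] j6 -3.2 rows 2.0 1.0
```

View pics/c4.png

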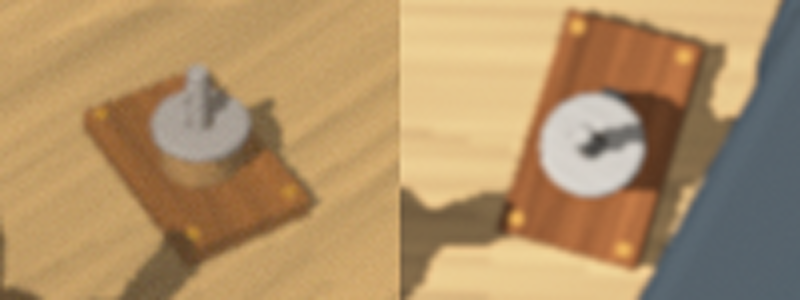

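The washer lies flat on the spacer in both crops, with its top at 46 mm. Next is the bushing.

```bash
python3 -m pendant '[[-0.034,0.021,0,0,0,0,-0.15],[-0.034,0.021,0.2,0,0,0,-0.15],[-0.034,0.021,0.35,0,0,0,-0.15],[-0.034,0.021,0.376,0,0,0,-0.15],[-0.034,0.021,0.376,0,0,0,1],[-0.034,0.021,0.376,0,0,0,1],[-0.034,0.021,0.376,0,0,0,1],[-0.034,0.021,0.376,0,0,0,1]]'; python3 -m pendant '[[0,0,0,0,0,0,1],[0,0,0,0,0,0,1]]'; python3 -m pendant '[[0,0,0,0,0,0,-0.15],[0,0,0,0,0,0,-0.15],[0,0,0,0,0,0,-0.15],[0,0,0,0,0,0.045,-0.15],[0,0,0,0,0,0.09,-0.15],[0,0,0,0,0,0.135,-0.15],[0,0,0,0,0,0.18,-0.15],[0,0,0,0,0,0.225,-0.15]]'; python3 -m pendant '[[0,0,0,0,0,0.045,-0.15],[0,0,0,0,0,0.09,-0.15],[0,0,0,0,0,0.135,-0.15],[0,0,0,0,0,0.18,-0.15],[0,0,0,0,0,0.225,-0.15],[0,0,0,0,0,0.275,-0.15],[0,0,0,0,0,0.275,-0.15],[0,0,0,0,0,0.275,-0.15]]';python3 -m pendant '[[0,0,0,0,0,0,1],[0,0,0,0,0,0,1],[0,0,0,0,0,0,1],[0,0,0,0,0,0,1],[0,0,0,0,0,0,1],[0,0,0,0,0,0,1],[0,0,0,0,0,0,1]]'
```

```text
time_s: 31.5
position: [0.5851, -0.2604, 0.0774]
tcp_rot: [[0.502, 0.865, 0.002], [0.865, -0.502, -0.001], [-0.0, 0.002, -1.0]]
force: [-0.2, 0.1, -0.2]
opening: 0.3
grasp_force: 0.5
time_s: 31.7
position: [0.5851, -0.2604, 0.0774]
tcp_rot: [[0.502, 0.865, 0.002], [0.865, -0.502, -0.001], [-0.0, 0.002, -1.0]]
force: [-0.9, -0.0, 6.3]
opening: 0.28
grasp_force: 30.0
time_s: 32.5
position: [0.5842, -0.2599, 0.0754]
tcp_rot: [[0.945, 0.326, -0.001], [0.326, -0.945, 0.0], [-0.0, -0.001, -1.0]]
force: [-0.4, -0.2, 0.6]
opening: 0.57
grasp_force: 0.0
time_s: 33.3
position: [0.5843, -0.2599, 0.0756]
tcp_rot: [[0.867, -0.499, -0.0], [-0.499, -0.867, 0.0], [-0.001, -0.0, -1.0]]
force: [0.2, -0.9, 0.7]
opening: 0.576
grasp_force: 0.0
time_s: 34.0
position: [0.5844, -0.26, 0.0759]
tcp_rot: [[0.865, -0.502, 0.0], [-0.502, -0.865, 0.0], [-0.0, -0.0, -1.0]]
force: [0.1, -0.5, 0.3]
opening: 0.279
grasp_force: 30.0
```

```bash
python3 -m pendant '[[0,0,-0.2,0,0,0,1],[0,0,-0.4,0,0,0,1],[0,0,-0.62,0,0,0,1],[-0.17,-0.19,-0.62,0,0,0,1],[-0.34,-0.38,-0.62,0,0,0,1],[-0.51,-0.57,-0.62,0,0,0,1],[-0.69,-0.78,-0.62,0,0,0,1]]'; python3 -m pendant '[[-0.17,-0.19,0,0,0,0,1],[-0.34,-0.38,0,0,0,0,1],[-0.51,-0.57,0,0,0,0,1],[-0.69,-0.78,0,0,0,0,1],[-0.69,-0.78,0,0,0,0,1],[-0.69,-0.78,0,0,0,0,1],[-0.69,-0.78,0,0,0,0,1],[-0.69,-0.78,0,0,0,0,1]]'; python3 -c "
from h import *
go(.5023,.1483,.158)"
```

```text
time_s: 34.7
position: [0.5439, -0.0625, 0.2]
tcp_rot: [[0.865, -0.503, 0.0], [-0.503, -0.865, 0.0], [0.0, -0.0, -1.0]]
force: [0.4, 0.8, -0.8]
opening: 0.279
grasp_force: 30.0
time_s: 35.5
position: [0.5044, 0.1387, 0.1999]
tcp_rot: [[0.864, -0.503, 0.0], [-0.503, -0.864, -0.0], [0.001, 0.0, -1.0]]
force: [-0.3, 0.5, -1.9]
opening: 0.281
grasp_force: 30.0
shift [-0.033 -0.036  0.209] az 0.0 yaw -30.22 pos [0.5044 0.1387 0.1999] j6 123.4 rows 1.0 0.0
```

```bash
python3 -m pendant '[[0,0,0,0,0,0,1],[0,0,0,0,0,0,1],[0,0,0,0,0,0,1],[0,0,0,0,0,0,1]]'; python3 -c "
from h import *
go(.5023,.1483,.1615)"
```

```text
time_s: 35.9
position: [0.5038, 0.1398, 0.1998]
tcp_rot: [[0.865, -0.502, -0.0], [-0.502, -0.865, 0.0], [-0.0, 0.0, -1.0]]
force: [-0.7, 1.1, -0.5]
opening: 0.285
grasp_force: 30.0
shift [-0.028 -0.033  0.192] az 0.0 yaw -30.15 pos [0.5038 0.1398 0.1998] j6 123.4 rows 1.0 0.0
```

```bash
python3 -m pendant '[[-0.028,-0.033,0,0,0,0,1],[-0.028,-0.033,0.1,0,0,0,1],[-0.028,-0.033,0.18,0,0,0,1],[-0.028,-0.033,0.18,0,0,0,1],[-0.028,-0.033,0.18,0,0,0,1]]'; python3 -c "
from h import *
go(.5023,.1483,.1555)"
```

```text
time_s: 36.4
position: [0.5021, 0.1491, 0.1638]
tcp_rot: [[0.865, -0.501, -0.001], [-0.501, -0.865, 0.0], [-0.001, 0.0, -1.0]]
force: [0.9, -0.6, 0.1]
opening: 0.284
grasp_force: 30.0
shift [0.003 0.003 0.042] az 0.0 yaw -30.08 pos [0.5021 0.1491 0.1638] j6 124.4 rows 1.0 0.0
```

```bash
python3 -m pendant '[[0.003,0.003,0.01,0,0,0,1],[0.003,0.003,0.018,0,0,0,1],[0.003,0.003,0.024,0,0,0,1],[0.003,0.003,0.03,0,0,0,1],[0.003,0.003,0.036,0,0,0,1],[0.003,0.003,0.04,0,0,0,1],[0.003,0.003,0.04,0,0,0,1]]'; python3 -c "
from h import *
go(.5023,.1483,.1555)
s=readout.read_state();print(s['force'],s['moment'])"
```

```text
time_s: 37.1
position: [0.5023, 0.1479, 0.1557]
tcp_rot: [[0.865, -0.502, -0.0], [-0.502, -0.865, 0.0], [-0.0, 0.0, -1.0]]
force: [-0.7, 0.3, -0.8]
opening: 0.281
grasp_force: 30.0
shift [-0.001 -0.002  0.001] az 0.0 yaw -30.12 pos [0.5023 0.1479 0.1557] j6 124.3 rows 1.0 0.0
[-0.69428394  0.29305855 -0.78028825] [0.03593995 0.02943676 0.03417748]
```

```bash
python3 -m pendant '[[0,0,0.01,0,0,0,1],[0,0,0.02,0,0,0,1],[0,0,0.03,0,0,0,1],[0,0,0.03,0,0,0,1]]';python3 -m pendant '[[0,0,0.01,0,0,0,1],[0,0,0.02,0,0,0,1],[0,0,0.03,0,0,0,1],[0,0,0.03,0,0,0,1]]'; python3 -m pendant '[[0,0,0.01,0,0,0,1],[0,0,0.02,0,0,0,1],[0,0,0.03,0,0,0,1],[0,0,0.04,0,0,0,1]]';python3 -m pendant '[[0,0,0.01,0,0,0,1],[0,0,0.02,0,0,0,1],[0,0,0.03,0,0,0,1],[0,0,0.04,0,0,0,1],[0,0,0.05,0,0,0,1],[0,0,0.05,0,0,0,1]]'
```

```text
time_s: 37.5
position: [0.5022, 0.1481, 0.1495]
tcp_rot: [[0.865, -0.502, -0.001], [-0.502, -0.865, 0.0], [-0.001, -0.0, -1.0]]
force: [0.0, 2.1, -0.5]
opening: 0.28
grasp_force: 30.0
time_s: 37.9
position: [0.5021, 0.1481, 0.1434]
tcp_rot: [[0.865, -0.502, -0.001], [-0.502, -0.865, 0.0], [-0.001, -0.0, -1.0]]
force: [0.2, 4.0, -2.8]
opening: 0.281
grasp_force: 30.0
time_s: 38.3
position: [0.5023, 0.148, 0.1357]
tcp_rot: [[0.865, -0.502, -0.0], [-0.502, -0.865, 0.0], [-0.0, -0.0, -1.0]]
force: [-0.8, 4.3, 1.4]
opening: 0.283
grasp_force: 30.0
time_s: 38.9
position: [0.5023, 0.1478, 0.1252]
tcp_rot: [[0.865, -0.502, -0.0], [-0.502, -0.865, -0.0], [-0.0, 0.0, -1.0]]
force: [-0.4, 4.1, -4.1]
opening: 0.281
grasp_force: 30.0
```

```bash
python3 -m pendant '[[0,0,0.005,0,0,0,1],[0,0,0.01,0,0,0,1],[0,0,0.013,0,0,0,1],[0,0,0.013,0,0,0,1]]';python3 -m pendant '[[0,0,0.003,0,0,0,1],[0,0,0.003,0,0,0,1],[0,0,0.003,0,0,0,1]]';python3 -m pendant '[[0,0,0.002,0,0,0,1],[0,0,0.002,0,0,0,1],[0,0,0.002,0,0,0,1]]'
```

```text
time_s: 39.3
position: [0.5024, 0.1478, 0.1233]
tcp_rot: [[0.865, -0.502, 0.0], [-0.502, -0.865, -0.0], [0.0, 0.0, -1.0]]
force: [0.4, 2.7, -0.7]
opening: 0.282
grasp_force: 30.0
time_s: 39.6
position: [0.5024, 0.1478, 0.1227]
tcp_rot: [[0.865, -0.502, 0.0], [-0.502, -0.865, -0.0], [0.0, 0.0, -1.0]]
force: [0.2, 2.0, 0.4]
opening: 0.28
grasp_force: 30.0
time_s: 39.9
position: [0.5025, 0.1478, 0.1223]
tcp_rot: [[0.865, -0.502, 0.0], [-0.502, -0.865, -0.0], [0.0, 0.0, -1.0]]
force: [-1.3, 1.9, 0.5]
opening: 0.283
grasp_force: 30.0
```

```bash
python3 -m pendant '[[0,0,0.002,0,0,0,1],[0,0,0.002,0,0,0,1],[0,0,0.002,0,0,0,1]]';python3 -m pendant '[[0,0,0.002,0,0,0,1],[0,0,0.002,0,0,0,1],[0,0,0.002,0,0,0,1]]'
```

```text
time_s: 40.2
position: [0.5025, 0.1478, 0.1218]
tcp_rot: [[0.865, -0.502, 0.0], [-0.502, -0.865, -0.0], [0.0, 0.0, -1.0]]
force: [0.5, 1.6, 0.4]
opening: 0.281
grasp_force: 30.0
time_s: 40.5
position: [0.5025, 0.1478, 0.1218]
tcp_rot: [[0.865, -0.502, 0.0], [-0.502, -0.865, -0.0], [0.0, -0.0, -1.0]]
force: [-0.7, 1.1, 4.0]
opening: 0.277
grasp_force: 30.0
```

Home contact is felt: z has stopped and the force is rising to 4 N. I'll release and retreat.

```bash
python3 -m pendant '[[0,0,0,0,0,0,-0.15],[0,0,0,0,0,0,-0.15],[0,0,0,0,0,0,-0.15],[0,0,-0.1,0,0,0,-0.15],[0,0,-0.3,0,0,0,-0.15],[0,0,-0.5,0,0,0,-0.15]]'; python3 -m pendant '[[0.2,0.23,0,0,0,0,-0.15],[0.4,0.46,0,0,0,0,-0.15],[0.6,0.69,0,0,0,0,-0.15],[0.8,0.92,0,0,0,0,-0.15],[0.8,0.92,0,0,0,0,-0.15],[0.8,0.92,0,0,0,0,-0.15],[0.8,0.92,0,0,0,0,-0.15]]'; python3 -m pendant '[[0.8,0.92,0,0,0,0,-0.15],[0.8,0.92,0,0,0,0,-0.15],[0.8,0.92,0,0,0,0,-0.15],[0.8,0.92,0,0,0,0,-0.15],[0.8,0.92,0,0,0,0,-0.15],[0.8,0.92,0,0,0,0,-0.15]]'; python3 - <<'E'
from h import *
np.set_printoptions(precision=4,suppress=True)
for n,dx in(("top",0),("side",-.004)):
    p,d,W=snap(n,f"pics/{n}5.png")
    for z0,z1,r in((.041,.049,.032),(.055,.068,.02)):
        m=center(n,W,(.5015+dx,.149-dx/2),r,z0,z1);print(n,m.sum(),W[m].mean(0) if m.sum() else"",W[m].std(0) if m.sum() else"")
a=cv2.imread("pics/side5.png")[225:300,210:310];b=cv2.imread("pics/top5.png")[210:285,170:270]
cv2.imwrite("pics/c5.png",cv2.resize(np.hstack([a,b]),None,fx=4,fy=4,interpolation=cv2.INTER_CUBIC))
E
```

```text
time_s: 41.1
position: [0.5018, 0.1477, 0.2215]
tcp_rot: [[0.865, -0.502, -0.003], [-0.502, -0.865, -0.0], [-0.002, 0.002, -1.0]]
force: [1.8, 0.0, -0.5]
opening: 0.571
grasp_force: 0.0
time_s: 41.8
position: [0.5482, -0.0926, 0.221]
tcp_rot: [[0.864, -0.504, -0.001], [-0.504, -0.864, 0.001], [-0.001, -0.0, -1.0]]
force: [0.2, 0.7, -0.2]
opening: 0.572
grasp_force: 0.0
time_s: 42.4
position: [0.5957, -0.3354, 0.2212]
tcp_rot: [[0.864, -0.504, 0.003], [-0.504, -0.864, -0.004], [0.004, 0.002, -1.0]]
force: [-0.0, -0.1, 0.1]
opening: 0.575
grasp_force: 0.0
top 329 [0.5006 0.1468 0.0457] [0.0158 0.0158 0.0017]
top 72 [0.5019 0.1453 0.0614] [0.0076 0.0069 0.0018]
side 232 [0.4944 0.1529 0.045 ] [0.0144 0.0149 0.0018]
side 68 [0.4968 0.1506 0.0607] [0.0056 0.0066 0.0028]
```

View pics/c5.png

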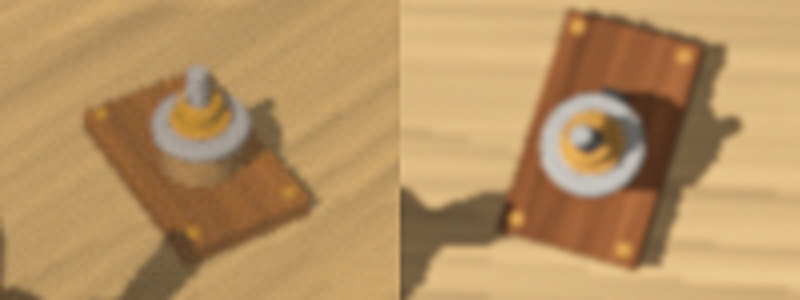

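The stack is home in both crops: washer top at 46 mm, bushing rim at about 61–62 mm, and everything level. I'll hand it in.

```bash
python3 -c "
from rig import bot
print(bot.hand_in())"
```

```text
the job is handed in; nothing more can be done
None
```

I threaded the spacer, washer and bushing onto the stud in order, seated each one flat, and handed the job in at about 42 s. No verdict came back, but the last pictures show the stack level and home, and no force reading on the gauge went above about 5 N.

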